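Unscrew the hub cap of the empty band reel

ROBOT

A 7-joint arm with a two-finger parallel gripper is mounted at the origin on the work surface. World frame = base frame: x ahead of the robot, y to its left, z up, the work surface at z = 0. Lengths are in mm, angles in rad, forces in N, time in s.
With the tool pointing down it reaches from about 350 to 900 mm from the base axis. Payload 8.1 kg.
Tool frame: the origin (TCP) lies on the centre line of the jaws, within the pads' length; the fingertips stand 14 mm ahead of it and the grasp point (between the pads) lies 5 mm behind it (robot.tips_ahead is the distance from the TCP to the fingertips, in mm); z points along the fingers, y is the direction in which the jaws open and shut (so a half turn about z gives the same grasp; the last joint's range is limited). The gripper opens to 85 mm and grips with 20 to 120 N. Pads are 22 mm wide; open, the fingers measure 114 mm over their backs; the gripper's body (76 mm by 85 mm) begins 54 mm behind the grasp point. The pads swing forward as they close: fully open they stand 13 mm farther back than shut.
Start: joints at [-1.234, 0.434, 0.025, 1.573, -0.012, 1.134, -0.075], TCP at [266.126, 565.524, 245.323] pointing down, gripper open.
Joint ranges: [-2.62, 2.62], [-0.44, 2.09], [-1.27, 1.32], [0.08, 2.57], [-1.32, 4.46], [0.12, 2], [-2.74, 2.74]. Speed limits (rad/s): [2.22, 2.22, 3.01, 3.01, 3.14, 3.14, 3.14].

INTERFACE

Orientations are given as a unit quaternion [w, x, y, z].
In Python, from workcell import robot, cams gives the robot as it stands.
- The arm moves only by the tool apply_moves, never from a script. Its argument "series" is a list of rows, each a list of 7 numbers: the turn, a rotation vector about the tool's x, y, z in degrees, then the shift along the tool's x, y, z in mm, then the closure, from -1 (fully open) to 1 (shut), so that 0 is half open. In form: [[ax, ay, az, dx, dy, dz, grip], ...]. A call has exactly 10 rows; each row shifts and turns the commanded pose from where the row before left it, along the tool's axes as they then stand; what a row does not reach is not made up. A row lasts 1/10 s, in which the tool goes at most 50 mm and 8.59 degrees, less where a joint would pass 70% of its speed; a pose out of reach is approached as far as the arm can. A call is refused whole if a number of a shift passes 50 or a number of a turn 8.59, either way. A call with a gripper value outside its range is refused whole. The fingers move at their own pace and stop on an object; "newtons" is the grip in N (left out, the last holds). Time passes only in rows, so rows that do not move let the fingers close, or fill a call up. It gives the time, the measured TCP pose, the force and the opening at its end, in the units of the state.
- robot.get_obs(): the state, without advancing time (a new reading comes with each control period).
- cams.get_image(name): name is "side" or "top"; returns a dict with "img" (400x640x3 uint8, blue, green, red), "z_map" (400x640 float32, mm along the optical axis (not along the pixel's ray), 0 where there is no reading), "fx", "fy", "cx", "cy" (pixels), "rvec" (rotation vector, rad) and "tvec" (3), from world to camera coordinates, as OpenCV has them. Camera axes: x right, y down, z forward; pixel columns grow to the right and rows downward; lengths in mm; the calibration is good to about 2 mm. A picture is of the moment at which its call begins.
- robot.job_done(): hands the job in, once; it reports no verdict.
The state is a dict: "clock": time; "q": joint angles; "joint_velocities": joint speeds; "joint_torque": joint torques, N m; "tool_pos": TCP position; "orientation": TCP orientation; "wrist_force": force on the tool from outside, world axes, zero at the start; "wrist_torque": the same for the moment, N m; "finger_gap": finger opening in mm.
Only numpy, scipy, OpenCV 4.12 (cv2) and the standard library are available. Lean on these libraries where they do the work, as an engineer would, in place of code of your own. Each camera call takes 0.05 s, during which the arm holds its last target. There are 200 camera calls.

TASK

The paper band on one of the two reel holders is used up and only its bare cardboard core is left. Unscrew the black hub cap of that holder, anticlockwise, letting go and gripping afresh between twists as needed until it comes free, lift it off, and set it down the right way up in the low metal tray. Leave the cap of the holder with the full roll where it is.

Things in the scene. Friction and masses are not known exactly. Their poses are not given: they have to be found in the camera images.
- cap_empty: Black ribbed screw cap, 54 mm across, 34 mm high, about 60 g, on the spindle of the bolted-down reel holder that has only a bare cardboard core (60 mm across, top 52 mm above the table). Origin: centre of its underside, 72 mm above the table at the start; z up. Below it are 20 mm of free height. Climbs 2 mm per rad; held down until turned 1.9 rad (110 degrees), then lifts straight off.
- screw_empty (a joint): Turn of the threaded spindle end inside cap_empty, in rad: 0 screwed home, growing anticlockwise seen from above, driven by the cap with about 0.1 rad of play. Stiff (0.12 N m): stays where it is left between twists. The cap is free from 1.9 on (raise it 40 mm to clear the spindle); the thread stops at 3.2.
- tray: Low open metal tray, fixed, 180 x 150 mm outside (180 along its x), walls 25 mm high and 5 mm thick, floor 5 mm above the table. Origin: centre of its underside, on the table. A loose steel washer, 24 mm across and 4 mm thick, lies in its +x +y corner.
- cap_full: The same kind of cap on the same kind of holder (round steel foot 160 mm across, 12 mm thick), but this one still carries a full roll of brown paper band, 150 mm across, top 52 mm above the table. Leave it alone. Origin: centre of its underside, 72 mm above the table.
Mind the look-alikes: they are no part of the job. Leave any purple look-alike of the cap_empty alone. What is shaped like the part that bears screw_empty but green or pink is not meant.

How it is judged (in metres and radians):
On the way, in this order (a step that is already met when the one before it is completed fails the run):
1. the cap of the empty reel is unscrewed (value of joint screw_empty above 1.75 rad), for 0.1 s.
2. the cap is lifted off its spindle (height (world z) of cap_empty above 0.1 m), for 0.1 s.
At the end, for the whole second after the job is handed in: The empty reel's cap rests in the tray, on its floor (underside less than 15 mm above the table), the right way up (within 17 degrees), still and released; the full reel's cap is where it was (within 15 mm) (x of cap_empty in the frame of tray between -0.07 and 0.07 m and y of cap_empty in the frame of tray between -0.055 and 0.055 m and height (world z) of cap_empty below 0.015 m and angle between cap_empty's own z axis and vertical below 0.3 rad and linear speed of cap_empty below 0.03 m/s and distance of cap_full from where it was at the start of the episode below 0.015 m); the robot touches nothing.
It fails at once if the full reel's cap was taken off or knocked away (distance of cap_full from where it was at the start of the episode above 0.015 m).
It also fails if it takes over 48 s, if anything falls off the work surface, if the arm or the gripper's body presses on something with over 40 N, if the wrist force passes 120 N, or if a joint passes its speed limit or range.

## Working session

There is one attempt and no reset: what is moved stays moved. The work goes in short steps, Python scripts to look and compute and a tool call to move; the robot and the scene stay as the last step left them, time stands still between calls to the robot, and variables do not carry over. Pictures are saved under pics/ and viewed, about 8 in all and at most 12, crops included, and the job is handed in when it is done.

Besides the shell and the picture viewer there is one more tool, called after ">>>" by a JSON object that holds its "api" and its "payload", one argument or row to a line. apply_moves: Moves the arm, as the interface text tells. Its arguments: {"type":"object","properties":{"series":{"type":"array"},"newtons":{"type":"number"}},"required":["series"]}

```bash
mkdir -p pics; ls
python3 - <<'E'
from workcell import robot, cams
import cv2, pickle
print(robot.get_obs())
d={n:cams.get_image(n) for n in("side","top")}
pickle.dump(d,open('v0.pkl','wb'))
for n in d: cv2.imwrite(f'pics/{n}0.png',d[n]['img']); print(n,{k:v for k,v in d[n].items() if k not in('img','z_map')})
E
```

```text
pics
{'clock': 0.0, 'q': array([-1.23360133,  0.435227  ,  0.02495133,  1.57411893, -0.0115782 ,
        1.13399081, -0.07507297]), 'joint_velocities': array([ 1.20181807e-05, -6.96987898e-04, -1.64932906e-03, -3.13240834e-04,
       -5.03896725e-04,  6.91792691e-04,  1.09072152e-04]), 'joint_torque': array([-1.90146180e-03, -6.70472789e+01,  1.02369446e+00, -3.16225541e+01,
        1.53933145e-02,  1.22042143e-02,  5.30360225e-06]), 'tool_pos': array([265.93175373, 565.05689491, 244.51476914]), 'orientation': array([-9.76946034e-05,  2.18136423e-01,  9.75917958e-01, -7.93777769e-04]), 'wrist_force': array([-0.68720465,  0.20409245, -0.44270514]), 'wrist_torque': array([-0.02137138,  0.04348066,  0.05956072]), 'finger_gap': 85.16642739039506}
side {'fx': 378.6086120892655, 'fy': 378.6086120892655, 'cx': 321.27986661622003, 'cy': 196.07829337956917, 'rvec': array([ 2.11943174, -0.63976435,  0.33232971]), 'tvec': array([-383.18263253,  242.30947886,  816.90238829])}
top {'fx': 445.846316514716, 'fy': 445.846316514716, 'cx': 313.85242901866087, 'cy': 201.7188257105015, 'rvec': array([ 2.12039935, -2.180818  ,  0.15082608]), 'tvec': array([  57.22904303,  480.35171931, 1283.6086247 ])}
```

View pics/top0.png

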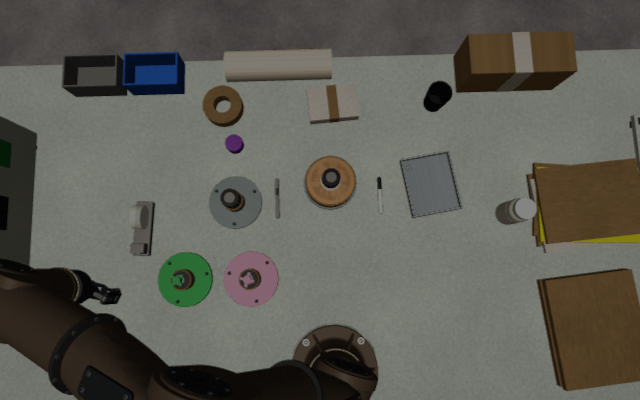

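View pics/side0.png

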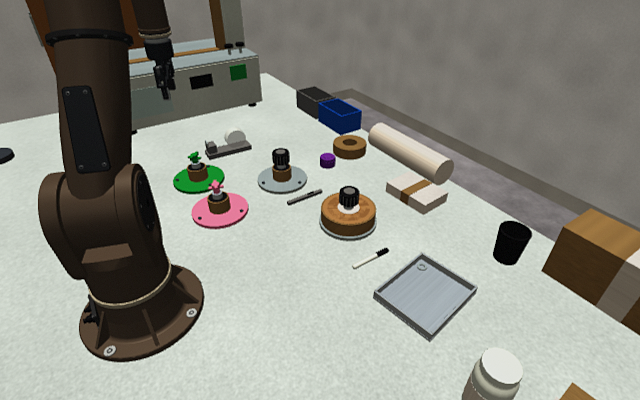

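The cap to unscrew is at top (232,199) / side (281,157), on a grey foot with a bare core. The full-roll cap is at top (331,178) / side (348,196). The green, pink and purple look-alikes are at top (183,280), (250,280) and (234,144). The tray is at top (431,184), and its washer shows at side (422,266).

```bash
cat > h.py <<'E'
import cv2, numpy as np
def cam(d):
    R=cv2.Rodrigues(d['rvec'])[0]; return R,d['tvec'],np.array([[d['fx'],0,d['cx']],[0,d['fy'],d['cy']],[0,0,1]])
def ray(d,uv,z):
    R,t,K=cam(d); uv=np.atleast_2d(uv).astype(float)
    r=np.c_[uv,np.ones(len(uv))]@np.linalg.inv(K).T@R; c=-R.T@t
    return c+r*((z-c[2])/r[:,2])[:,None]
def cloud(d,box):
    x0,y0,x1,y1=box; v,u=np.mgrid[y0:y1,x0:x1]; z=d['z_map'][y0:y1,x0:x1]
    R,t,K=cam(d); p=np.stack([u,v,np.ones_like(u)],-1)@np.linalg.inv(K).T*z[...,None]
    return (p-t)@R
def proj(d,P):
    R,t,K=cam(d); return cv2.projectPoints(np.float64(P).reshape(-1,1,3),d['rvec'],d['tvec'],K,None)[0][:,0]
E
python3 - <<'E'
import pickle
from h import *
D=pickle.load(open('v0.pkl','rb'))
for name,boxes in {'top':{'empty':(212,178,255,222),'full':(310,160,352,200)},'side':{'empty':(265,140,300,185),'full':(330,180,368,215)}}.items():
    d=D[name]
    for k,b in boxes.items():
        P=cloud(d,b); m=(abs(P[...,2]-106)<5)
        q=P[m]; 
        if len(q): (c,r)=cv2.minEnclosingCircle(np.float32(q[:,:2])); print(name,k,len(q),q.mean(0).round(1),q.std(0).round(1),np.round(c,1),round(r,1))
d=D['top']
b=(390,140,475,228); im=d['img'][b[1]:b[3],b[0]:b[2]]
P=cloud(d,b)
w=P[(P[...,2]>18)&(P[...,2]<35)]; print('walls',len(w),cv2.minAreaRect(np.float32(w[:,:2])))
f=P[(P[...,2]>-5)&(P[...,2]<12)]; print(np.percentile(P[...,2],[1,20,50,80,99]))
# steel foot centre, by cloud
P=cloud(d,(200,165,275,240)); q=P[(P[...,2]>8)&(P[...,2]<17)]; print('foot',cv2.minEnclosingCircle(np.float32(q[:,:2])),len(q))
a=cv2.resize(d['img'][165:240,200:275],(400,400),interpolation=2); c=cv2.resize(D['side']['img'][135:200,250:315],(400,400),interpolation=2)
cv2.imwrite('pics/c1.png',np.hstack([a,c]))
E
```

```text
top empty 257 [491.8 280.9 106.4] [13.1 13.2  2.3] [492.  281.6] 26.2
top full 252 [541.6  -4.5 106.5] [13.  13.   2.3] [541.6  -4.1] 26.3
side empty 111 [492.7 275.7 104.2] [12.8 13.3  1.1] [492.  278.8] 27.2
side full 186 [541.1  -9.6 104. ] [13.1 13.3  1.2] [541.  -8.] 27.0
walls 429 ((530.1646728515625, -307.5799255371094), (180.46177673339844, 152.33074951171875), 8.815032958984375)
[-5.10609897 -0.51501513  2.68224543  6.67768655 27.80569702]
foot ((486.1105651855469, 274.8896789550781), 117.26461029052734) 1585
```

View pics/c1.png

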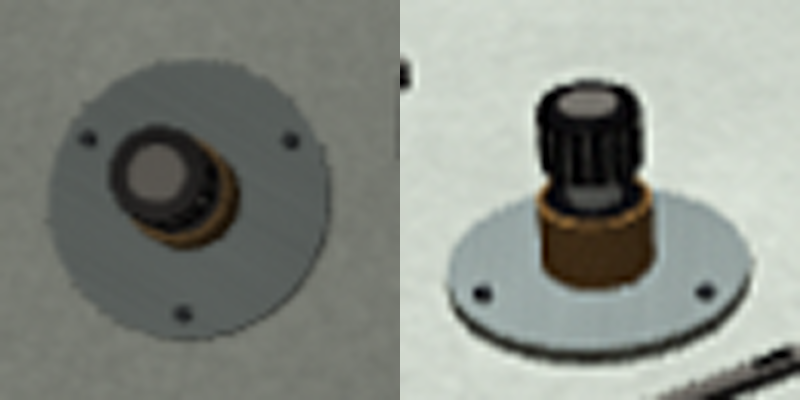

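The crop confirms it: a black ribbed cap over a bare brown core on a grey foot, centre about (492,280) mm. The tray centre is about (530,-307), with its x axis about 8.8° off world x. I'll move above the cap first.

>>> {"api": "apply_moves", "payload": {
  "series": [
    [0,0,0,-36,-18,0,-1],
    [0,0,0,-36,-18,0,-1],
    [0,0,0,-36,-18,0,-1],
    [0,0,0,-36,-18,0,-1],
    [0,0,0,-36,-18,0,-1],
    [0,0,0,-36,-18,0,-1],
    [0,0,0,-36,-18,0,-1],
    [0,0,0,-36,-18,0,-1],
    [0,0,0,-36,-18,0,-1],
    [0,0,0,0,0,0,-1]
  ]
}}

```text
clock: 1.1
tool_pos: [494.0, 274.6, 245.2]
orientation: [0.001, 0.223, 0.975, -0.001]
wrist_force: [0.4, 0.0, 0.7]
finger_gap: 85.0
```

>>> {"api": "apply_moves", "payload": {
  "series": [
    [0,0,6,0,0,0,-1],
    [0,0,8,0,0,0,-1],
    [0,0,8,0,0,0,-1],
    [0,0,8,0,0,0,-1],
    [0,0,8,0,0,0,-1],
    [0,0,8,0,0,0,-1],
    [0,0,8,0,0,0,-1],
    [0,0,6,0,0,0,-1],
    [0,0,0,0,0,0,-1],
    [0,0,0,0,0,0,-1]
  ]
}}

```text
clock: 2.1
tool_pos: [489.9, 281.2, 245.1]
orientation: [-0.0, 0.676, 0.737, -0.0]
wrist_force: [-0.7, -0.4, 1.1]
finger_gap: 85.1
```

```bash
cat > st.py <<'E'
from workcell import robot
import numpy as np
from scipy.spatial.transform import Rotation as Ro
def state(goal=None):
    o=robot.get_obs(); w,x,y,z=o['orientation']; R=Ro.from_quat([x,y,z,w]).as_matrix()
    print('t',o['clock'],'q',o['q'].round(2),'p',o['tool_pos'].round(1),'gap',round(o['finger_gap'],1),'F',o['wrist_force'].round(1),'T',o['wrist_torque'].round(2))
    print(R.round(3).tolist())
    if goal is not None: print('tool shift',(R.T@(np.array(goal)-o['tool_pos'])).round(1))
    return o,R
E
python3 -c "
from st import *
state([492,280,87])"
```

```text
t 2.1 q [-0.88  0.34  0.35  1.74 -0.13  1.08 -0.4 ] p [489.9 281.2 245.1] gap 85.1 F [-0.7 -0.4  1.1] T [-0.05 -0.04  0.03]
[[-0.087, 0.996, -0.0], [0.996, 0.087, -0.0], [-0.0, -0.0, -1.0]]
tool shift [ -1.4   2.  158.1]
```

>>> {"api": "apply_moves", "payload": {
  "series": [
    [0,0,5,0,0,0,-1],
    [0,0,5,0,0,0,-1],
    [0,0,0,-1,2,14,-1],
    [0,0,0,0,0,14,-1],
    [0,0,0,0,0,14,-1],
    [0,0,0,0,0,14,-1],
    [0,0,0,0,0,14,-1],
    [0,0,0,0,0,14,-1],
    [0,0,0,0,0,10,-1],
    [0,0,0,0,0,0,-1]
  ]
}}

```text
clock: 3.1
tool_pos: [491.3, 279.1, 149.4]
orientation: [-0.0, 0.738, 0.675, -0.002]
wrist_force: [-0.1, 0.2, -0.1]
finger_gap: 85.4
```

Run:
```python
from st import *
from h import *
from workcell import cams
state([492,280,87])
a=cams.get_image('top')['img'][160:240,190:280]; c=cams.get_image('side')['img'][110:200,240:330]
cv2.imwrite('pics/c2.png',np.hstack([cv2.resize(i,(400,400),interpolation=2) for i in(a,c)]))
```

```text
t 3.1 q [-0.87  0.45  0.36  1.86 -0.2   0.87 -0.51] p [491.3 279.1 149.4] gap 85.4 F [-0.1  0.2 -0.1] T [ 0.05 -0.04  0.03]
[[0.088, 0.996, -0.003], [0.996, -0.088, -0.002], [-0.002, -0.002, -1.0]]
tool shift [ 1.1  0.8 62.4]
```

View pics/c2.png

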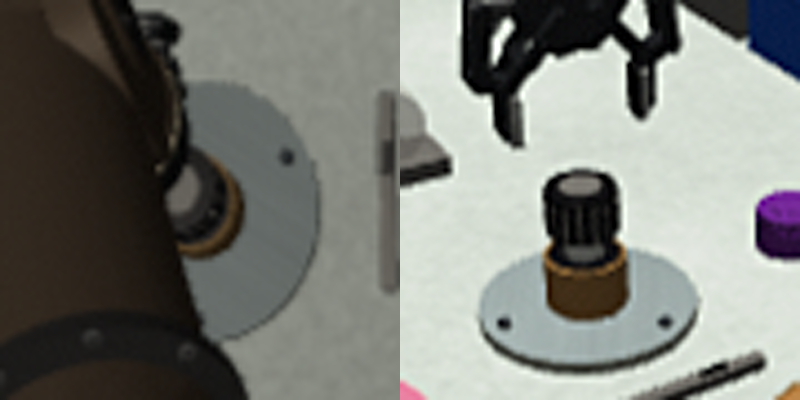

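The side crop shows the open jaws centred above the cap: fingers at (505,125) and (640,95), cap at (580,200). Turning about tool +z lowers q7, so unscrewing has over 3 rad of range. I'll descend and grip.

>>> {"api": "apply_moves", "payload": {
  "series": [
    [0,0,0,1,1,10,-1],
    [0,0,0,0,0,10,-1],
    [0,0,0,0,0,10,-1],
    [0,0,0,0,0,10,-1],
    [0,0,0,0,0,10,-1],
    [0,0,0,0,0,8,-1],
    [0,0,0,0,0,4,-1],
    [0,0,0,0,0,0,-1],
    [0,0,0,0,0,0,-1],
    [0,0,0,0,0,0,-1]
  ]
}}

```text
clock: 4.2
tool_pos: [493.6, 280.9, 89.7]
orientation: [0.0, 0.738, 0.674, 0.0]
wrist_force: [-1.6, 0.6, 1.0]
finger_gap: 85.3
```

>>> {"api": "apply_moves", "payload": {
  "series": [
    [0,0,0,0,0,0,0],
    [0,0,0,0,0,0,0.2],
    [0,0,0,0,0,0,1],
    [0,0,0,0,0,0,1],
    [0,0,0,0,0,0,1],
    [0,0,0,0,0,0,1],
    [0,0,0,0,0,0,1],
    [0,0,0,0,0,0,1],
    [0,0,0,0,0,0,1],
    [0,0,0,0,0,0,1]
  ],
  "newtons": 50
}}

```text
clock: 5.2
tool_pos: [493.1, 280.9, 89.8]
orientation: [-0.0, 0.738, 0.674, 0.0]
wrist_force: [-2.0, -0.6, 5.7]
finger_gap: 51.1
```

```bash
python3 -c "
from st import *
state([492,280,87])"
```

```text
t 5.2 q [-0.84  0.53  0.32  1.9  -0.24  0.75 -0.47] p [493.1 280.9  89.8] gap 51.1 F [-2.  -0.6  5.7] T [-0.06  0.49  0.01]
[[0.091, 0.996, -0.0], [0.996, -0.091, 0.0], [0.0, -0.0, -1.0]]
tool shift [-1.  -1.   2.8]
```

Gripped at a 51 mm gap. Next I'll twist anticlockwise, rising with the thread.

>>> {"api": "apply_moves", "payload": {
  "series": [
    [0,0,-3,0,0,0,1],
    [0,0,-6,0,0,-0.1,1],
    [0,0,-6,0,0,-0.2,1],
    [0,0,-6,0,0,-0.2,1],
    [0,0,-6,0,0,-0.2,1],
    [0,0,-6,0,0,-0.2,1],
    [0,0,-6,0,0,-0.2,1],
    [0,0,-6,0,0,-0.2,1],
    [0,0,-6,0,0,-0.2,1],
    [0,0,0,0,0,0,1]
  ]
}}

```text
clock: 6.2
tool_pos: [491.7, 281.6, 91.3]
orientation: [-0.001, 0.374, 0.927, 0.0]
wrist_force: [-7.0, 1.0, 8.0]
finger_gap: 51.2
```

```bash
python3 -c "
from st import *
state([492,280,91])"
```

```text
t 6.2 q [-0.67  0.51  0.07  1.89 -0.06  0.74  0.24] p [491.7 281.6  91.3] gap 51.2 F [-7.  1.  8.] T [ 0.27  1.44 -0.05]
[[-0.72, 0.694, -0.002], [0.694, 0.72, 0.001], [0.002, -0.001, -1.0]]
tool shift [-1.3 -1.   0.3]
```

>>> {"api": "apply_moves", "payload": {
  "series": [
    [0,0,-5,0,0,-0.1,1],
    [0,0,-6,0,0,-0.2,1],
    [0,0,-6,0,0,-0.2,1],
    [0,0,-6,0,0,-0.2,1],
    [0,0,-6,0,0,-0.2,1],
    [0,0,-6,0,0,-0.2,1],
    [0,0,-6,0,0,-0.2,1],
    [0,0,-4,0,0,-0.2,1],
    [0,0,0,0,0,0,1],
    [0,0,0,0,0,0,1]
  ]
}}

```text
clock: 7.2
tool_pos: [492.2, 280.8, 92.8]
orientation: [-0.001, -0.007, 1.0, -0.0]
wrist_force: [-6.5, -1.0, 7.1]
finger_gap: 51.1
```

Run:
```python
from st import *
from h import *
from workcell import cams
state([492,280,93])
a=cams.get_image('top')['img'][160:240,190:280]; c=cams.get_image('side')['img'][110:200,240:330]
cv2.imwrite('pics/c3.png',np.hstack([cv2.resize(i,(400,400),interpolation=2) for i in(a,c)]))
```

```text
t 7.2 q [-0.51  0.52 -0.14  1.87  0.1   0.76  0.88] p [492.2 280.8  92.8] gap 51.1 F [-6.5 -1.   7.1] T [-0.26  1.2  -0.05]
[[-1.0, -0.014, -0.002], [-0.014, 1.0, -0.0], [0.002, -0.0, -1.0]]
tool shift [ 0.2 -0.8 -0.2]
```

View pics/c3.png

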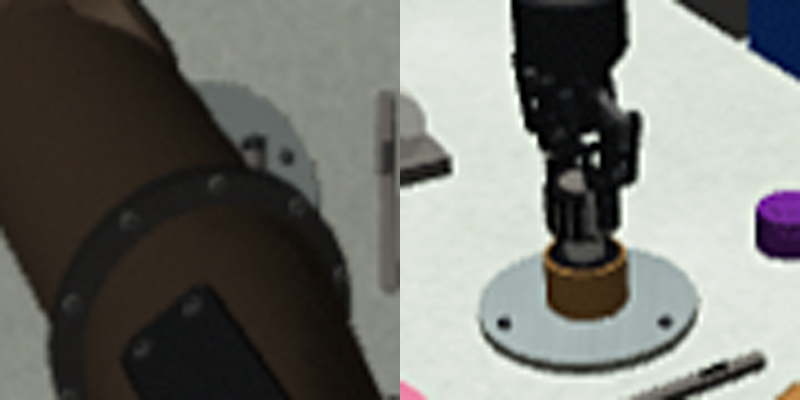

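The side crop shows the cap held in the jaws and slightly raised, with the spindle showing at (580,245). It has turned 96° so far, so I'll continue past the 110° release point plus play.

>>> {"api": "apply_moves", "payload": {
  "series": [
    [0,0,-5,0,0,-0.1,1],
    [0,0,-6,0,0,-0.2,1],
    [0,0,-6,0,0,-0.2,1],
    [0,0,-6,0,0,-0.2,1],
    [0,0,-6,0,0,-0.2,1],
    [0,0,-6,0,0,-0.2,1],
    [0,0,-5,0,0,-0.2,1],
    [0,0,0,0,0,0,1],
    [0,0,0,0,0,0,1],
    [0,0,0,0,0,0,1]
  ]
}}

```text
clock: 8.3
tool_pos: [493.0, 280.8, 94.2]
orientation: [-0.0, -0.349, 0.937, 0.0]
wrist_force: [-2.5, -1.2, 7.6]
finger_gap: 51.3
```

>>> {"api": "apply_moves", "payload": {
  "series": [
    [0,0,0,0,0,-1,1],
    [0,0,0,0,0,-2,1],
    [0,0,0,0,0,-2,1],
    [0,0,0,0,0,-2,1],
    [0,0,0,0,0,-2,1],
    [0,0,0,0,0,-2,1],
    [0,0,0,0,0,0,1],
    [0,0,0,0,0,0,1],
    [0,0,0,0,0,0,1],
    [0,0,0,0,0,0,1]
  ]
}}

```text
clock: 9.3
tool_pos: [493.1, 280.7, 104.7]
orientation: [-0.0, -0.349, 0.937, -0.0]
wrist_force: [-3.2, -0.1, 1.7]
finger_gap: 51.3
```

Run:
```python
from st import *
from h import *
from workcell import cams
state([492,280,93])
c=cams.get_image('side')['img'][110:200,240:330]
cv2.imwrite('pics/c4.png',cv2.resize(c,(450,450),interpolation=2))
```

```text
t 9.3 q [-0.38  0.52 -0.33  1.85  0.22  0.81  1.46] p [493.1 280.7 104.7] gap 51.3 F [-3.2 -0.1  1.7] T [0.03 0.72 0.01]
[[-0.757, -0.653, -0.0], [-0.653, 0.757, -0.0], [0.0, 0.0, -1.0]]
tool shift [ 1.3  0.2 11.7]
```

View pics/c4.png

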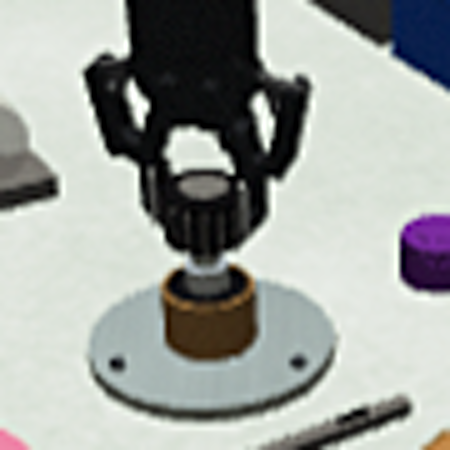

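The cap is off the thread: it sits at (205,210) in the jaws with the silver spindle tip visible at (207,265) below, and the wrist load is small. I'll lift it and turn the wrist back a little.

>>> {"api": "apply_moves", "payload": {
  "series": [
    [0,0,0,0,0,-8,1],
    [0,0,0,0,0,-10,1],
    [0,0,0,0,0,-12,1],
    [0,0,0,0,0,-12,1],
    [0,0,4,0,0,-12,1],
    [0,0,6,0,0,-12,1],
    [0,0,6,0,0,-12,1],
    [0,0,6,0,0,-12,1],
    [0,0,6,0,0,-8,1],
    [0,0,4,0,0,0,1]
  ]
}}

```text
clock: 10.35
tool_pos: [494.2, 281.3, 205.2]
orientation: [0.002, -0.075, 0.997, 0.001]
wrist_force: [-0.2, -0.6, -0.8]
finger_gap: 50.9
```

```bash
python3 -c "
from st import *
state([530,-307,203])"
```

```text
t 10.35 q [-0.45  0.39 -0.22  1.75  0.1   1.    1.01] p [494.2 281.3 205.2] gap 50.9 F [-0.2 -0.6 -0.8] T [ 0.    0.02 -0.02]
[[-0.989, -0.149, 0.003], [-0.149, 0.989, 0.002], [-0.003, 0.002, -1.0]]
tool shift [  52.1 -587.1    1.1]
```

>>> {"api": "apply_moves", "payload": {
  "series": [
    [0,0,0,1,-15,0,1],
    [0,0,0,3,-31,0,1],
    [0,0,0,3,-31,0,1],
    [0,0,0,3,-31,0,1],
    [0,0,0,3,-31,0,1],
    [0,0,0,3,-31,0,1],
    [0,0,0,3,-31,0,1],
    [0,0,0,3,-31,0,1],
    [0,0,0,3,-31,0,1],
    [0,0,0,3,-31,0,1]
  ]
}}

```text
clock: 11.35
tool_pos: [510.1, -16.7, 203.1]
orientation: [0.0, -0.078, 0.997, -0.0]
wrist_force: [0.8, -0.1, -0.8]
finger_gap: 50.6
```

>>> {"api": "apply_moves", "payload": {
  "series": [
    [0,0,0,3,-31,0,1],
    [0,0,0,3,-31,0,1],
    [0,0,0,3,-31,0,1],
    [0,0,0,3,-31,0,1],
    [0,0,0,3,-31,0,1],
    [0,0,0,3,-31,0,1],
    [0,0,0,3,-31,0,1],
    [0,0,0,2,-31,0,1],
    [0,0,0,1,-31,0,1],
    [0,0,0,0,-14,0,1]
  ]
}}

```text
clock: 12.35
tool_pos: [530.0, -311.8, 202.9]
orientation: [-0.0, -0.076, 0.997, -0.001]
wrist_force: [-0.5, 0.8, -1.3]
finger_gap: 51.3
```

Run:
```python
from st import *
from h import *
from workcell import cams
state([530,-307,35])
t=cams.get_image('top'); d=cams.get_image('side')
state([530,-307,35])
P=cloud(d,(0,0,640,400)); m=(abs(P[...,0]-530)<35)&(abs(P[...,1]+307)<35)&(P[...,2]>150)
m[...]&=(d['img'].max(-1)<90)
print(np.percentile(P[m][:,2],[0,2,10,50]),m.sum())
c=d['img'][120:350,340:560]; cv2.imwrite('pics/c5.png',cv2.resize(c,None,fx=2.5,fy=2.5,interpolation=2))
```

```text
t 12.35 q [ 0.45  0.45 -0.01  1.65  0.01  1.03  2.16] p [ 530.  -311.8  202.9] gap 51.3 F [-0.5  0.8 -1.3] T [-0.06 -0.04  0.01]
[[-0.989, -0.151, -0.0], [-0.151, 0.989, -0.002], [0.001, -0.002, -1.0]]
tool shift [ -0.8   5.  167.9]
t 12.45 q [ 0.45  0.45 -0.01  1.65  0.01  1.03  2.16] p [ 530.5 -310.2  202.6] gap 50.8 F [ 0.6 -0.2  0. ] T [-0.    0.01  0.02]
[[-0.989, -0.15, -0.0], [-0.15, 0.989, -0.001], [0.001, -0.001, -1.0]]
tool shift [ -0.    3.4 167.6]
[184.62874421 191.86598927 213.51927827 336.46626595] 3369
```

View pics/c5.png

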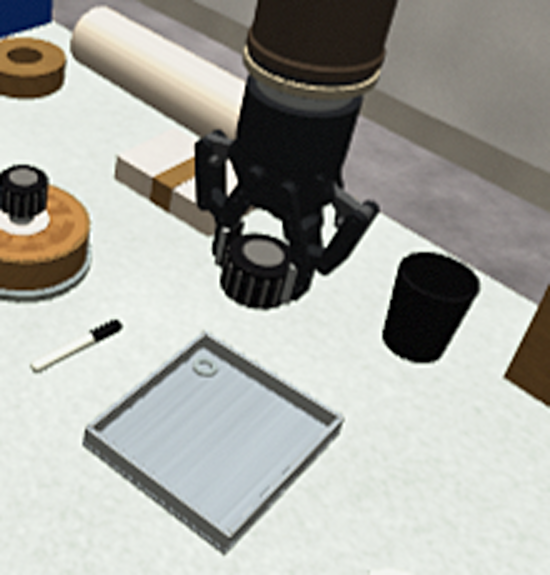

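The cap hangs upright at (262,265) over the tray, and the roll's cap at (22,195) is untouched. I expect floor contact at TCP z of about 22.7. I'll descend to just above that.

>>> {"api": "apply_moves", "payload": {
  "series": [
    [0,0,0,0,3,15,1],
    [0,0,0,0,0,20,1],
    [0,0,0,0,0,22,1],
    [0,0,0,0,0,22,1],
    [0,0,0,0,0,22,1],
    [0,0,0,0,0,22,1],
    [0,0,0,0,0,20,1],
    [0,0,0,0,0,15,1],
    [0,0,0,0,0,10,1],
    [0,0,0,0,0,4,1]
  ]
}}

```text
clock: 13.45
tool_pos: [531.0, -303.6, 29.9]
orientation: [-0.0, -0.077, 0.997, 0.0]
wrist_force: [1.0, -0.1, 0.2]
finger_gap: 51.1
```

>>> {"api": "apply_moves", "payload": {
  "series": [
    [0,0,0,0,0,0,1],
    [0,0,0,0,0,1,1],
    [0,0,0,0,0,1,1],
    [0,0,0,0,0,1,1],
    [0,0,0,0,0,1,1],
    [0,0,0,0,0,0,1],
    [0,0,0,0,0,0,1],
    [0,0,0,0,0,0,1],
    [0,0,0,0,0,0,1],
    [0,0,0,0,0,0,1]
  ]
}}

```text
clock: 14.45
tool_pos: [531.2, -304.4, 26.6]
orientation: [0.0, -0.077, 0.997, 0.0]
wrist_force: [-0.4, -0.2, -0.5]
finger_gap: 50.9
```

```bash
python3 -c "
from st import *
state([530,-307,22.5])"
```

```text
t 14.45 q [ 0.45  0.66 -0.02  1.8   0.02  0.68  2.14] p [ 531.2 -304.4   26.6] gap 50.9 F [-0.4 -0.2 -0.5] T [-0.03  0.    0.05]
[[-0.988, -0.153, 0.0], [-0.153, 0.988, 0.0], [-0.0, 0.0, -1.0]]
tool shift [ 1.6 -2.4  4.1]
```

>>> {"api": "apply_moves", "payload": {
  "series": [
    [0,0,0,0,0,1,1],
    [0,0,0,0,0,1,1],
    [0,0,0,0,0,1,1],
    [0,0,0,0,0,0.5,1],
    [0,0,0,0,0,0,1],
    [0,0,0,0,0,0,1],
    [0,0,0,0,0,0,1],
    [0,0,0,0,0,0,1],
    [0,0,0,0,0,0,1],
    [0,0,0,0,0,0,1]
  ]
}}

```text
clock: 15.45
tool_pos: [531.2, -304.4, 23.2]
orientation: [0.0, -0.077, 0.997, 0.0]
wrist_force: [-0.8, 0.8, 4.8]
finger_gap: 51.0
```

There is contact at 4.8 N, at the expected height. I'll release partway, then retreat.

>>> {"api": "apply_moves", "payload": {
  "series": [
    [0,0,0,0,0,0,-0.3],
    [0,0,0,0,0,0,-0.4],
    [0,0,0,0,0,0,-0.5],
    [0,0,0,0,0,0,-0.6],
    [0,0,0,0,0,0,-0.7],
    [0,0,0,0,0,0,-0.7],
    [0,0,0,0,0,0,-0.7],
    [0,0,0,0,0,0,-0.7],
    [0,0,0,0,0,0,-0.7],
    [0,0,0,0,0,0,-0.7]
  ]
}}

```text
clock: 16.45
tool_pos: [531.2, -304.4, 23.1]
orientation: [0.0, -0.077, 0.997, 0.0]
wrist_force: [0.5, 0.1, 0.5]
finger_gap: 72.4
```

>>> {"api": "apply_moves", "payload": {
  "series": [
    [0,0,0,0,0,-5,-0.7],
    [0,0,0,0,0,-10,-0.7],
    [0,0,0,0,0,-15,-0.7],
    [0,0,0,0,0,-20,-0.7],
    [0,0,0,0,0,-25,-0.7],
    [0,0,0,0,0,-25,-0.7],
    [0,0,0,0,0,-25,-0.7],
    [0,0,0,0,0,-20,-0.7],
    [0,0,0,0,0,-10,-0.7],
    [0,0,0,0,0,0,-0.7]
  ]
}}

```text
clock: 17.45
tool_pos: [532.0, -304.8, 180.3]
orientation: [0.002, -0.077, 0.997, -0.001]
wrist_force: [0.1, -0.6, -0.2]
finger_gap: 72.8
```

Run:
```python
from st import *
from h import *
from workcell import cams
state()
d=cams.get_image('side'); P=cloud(d,(0,0,640,400))
for n,(x,y),z in (('cap in tray',(530,-307),39),('cap_full',(541,-6),105)):
    m=(abs(P[...,0]-x)<45)&(abs(P[...,1]-y)<45)&(abs(P[...,2]-z)<5); q=P[m]
    print(n,len(q),np.round(cv2.minEnclosingCircle(np.float32(q[:,:2]))[0],1),q[:,2].mean().round(1),np.round(q.std(0),1))
cv2.imwrite('pics/c6.png',cv2.resize(d['img'][120:350,300:560],None,fx=2.5,fy=2.5,interpolation=2))
```

```text
t 17.45 q [ 0.45  0.47 -0.02  1.68  0.01  0.98  2.15] p [ 532.  -304.8  180.3] gap 72.8 F [ 0.1 -0.6 -0.2] T [-0.01 -0.05  0.02]
[[-0.988, -0.153, 0.003], [-0.153, 0.988, -0.002], [-0.003, -0.002, -1.0]]
cap in tray 348 [ 532.1 -305.5] 37.3 [13.2 13.1  1.3]
cap_full 185 [542.9  -8.1] 104.1 [12.9 13.3  1.3]
```

View pics/c6.png

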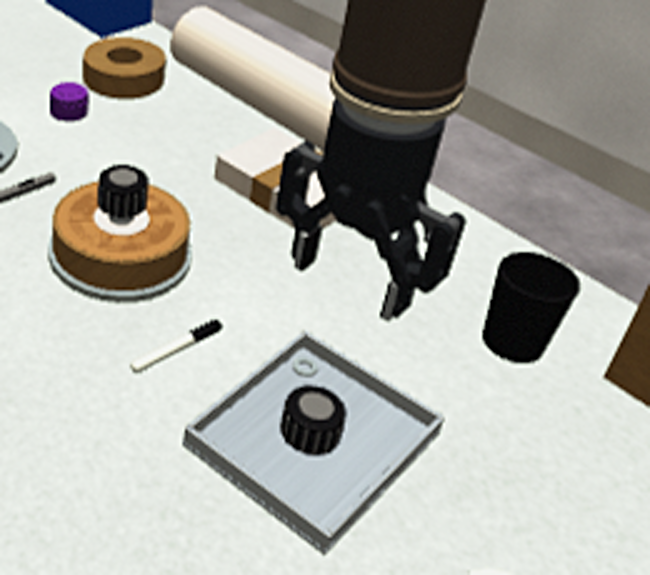

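The cap stands upright in the tray at (313,420), clear of the washer at (305,368). The gripper is free, and the full roll's cap at (123,190) is unmoved.

```bash
python3 -c "
from workcell import robot
print(robot.job_done())"
```

```text
the job is handed in; nothing more can be done
None
```

The empty reel's cap is off its spindle and stands upright near the centre of the tray. I handed the job in at about 17.5 s of the 48 s; no verdict was reported.

- **Unscrewing:** One grip at 50 N was enough, turned about 137° anticlockwise while rising with the thread. The screw joint can't be read, but the cap lifted off with only a few newtons at the wrist, so it was free.
- **Cap in the tray:** The last image puts it at about (532, -305) mm, about 3 mm from the measured tray centre. Its top is at 37–39 mm, which means it rests on the floor. It is clear of the washer and of the open gripper, which is about 160 mm above its release height.
- **Full roll's cap:** It reads within about 2 mm of its first position, which is within camera error. The cap has not moved.
- **Disagreements:** The two cameras differed by about 3–4 mm on the cap centres. The finger gap read 51 mm on the 54 mm cap. Neither caused a problem.

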